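Release the tab and open the specimen clamp

ROBOT

A 6-joint arm with a two-finger parallel gripper is mounted at the origin on the work surface. World frame = base frame: x ahead of the robot, y to its left, z up, the work surface at z = 0. Lengths are in m, angles in rad, forces in N, time in s.
With the tool pointing down it reaches from about 0.225 to 0.875 m from the base axis. Payload 3.4 kg.
Tool frame: the origin (TCP) lies at the very end of the fingers, on their centre line; the grasp point (between the pads) lies 19 mm behind it; z points along the fingers, y is the direction in which the jaws open and shut (so a half turn about z gives the same grasp; the last joint's range is limited). The gripper opens to 85 mm and grips with 20 to 120 N. Pads are 22 mm wide; open, the fingers measure 114 mm over their backs; the gripper's body (76 mm by 85 mm) begins 54 mm behind the grasp point. The pads swing forward as they close: fully open they stand 13 mm farther back than shut.
Start: joints at [-1.26, 0.276, 1.505, -0, 1.361, -0.121], TCP at [0.241, -0.522, 0.231] pointing down, gripper open.
Joint ranges: [-2.89, 2.89], [-0.75, 2.08], [0.22, 2.7], [-1.18, 4.32], [0.11, 2.71], [-2.7, 2.7]. Speed limits (rad/s): [2.57, 2.57, 3.14, 3.14, 3.14, 3.14].

INTERFACE

Orientations are given as a unit quaternion [w, x, y, z].
In Python, from rig import get_state, get_image, calibration, sign_off gives the robot as it stands. The module is installed in compiled form; this text tells all that it offers.
- The arm moves only by the tool drive_tool, never from a script. Its argument "targets" is one flat list of numbers, 7 for each row, row after row: the turn, a rotation vector about the tool's x, y, z in degrees, then the shift along the tool's x, y, z in mm, then the opening, from 0 (shut) to 1 (fully open). In form: [wx, wy, wz, tx, ty, tz, fingers, wx, wy, wz, tx, ty, tz, fingers, ...]. A call has 1 to 12 rows; each row shifts and turns the commanded pose from where the row before left it, along the tool's axes as they then stand; what a row does not reach is not made up. A row lasts 1/8 s, in which the tool goes at most 62.5 mm and 10.7 degrees, less where a joint would pass 70% of its speed; a pose out of reach is approached as far as the arm can. A call is refused whole if a number of a shift passes 62.5 or a number of a turn 10.7, either way. A call with a gripper value outside its range is refused whole. The fingers move at their own pace and stop on an object; "grip_force" is the grip in N (left out, the last holds). Time passes only in rows, so rows that do not move let the fingers close. It gives the time, the measured TCP pose, the force and the opening at its end, in the units of the state.
- get_state(): the state, without advancing time (a new reading comes with each control period).
- get_image(name): name is "side" or "top" or "wrist"; returns the picture (400x640x3 uint8, red, green, blue); there is no depth.
- calibration(name): a dict with "mtx" (3x3 intrinsics, pixels), "world_to_cam" (4x4, takes a point from world to camera coordinates); the wrist camera has in their place "hand_eye" (4x4, takes a point from camera to tool coordinates, whose origin is the TCP and whose axes are the flange's). Camera axes: x right, y down, z forward; pixel columns grow to the right and rows downward; lengths in m; the calibration is good to about 2 mm. A picture is of the moment at which its call begins: read the wrist's pose just before it. calibration takes no time and is no camera call.
- sign_off(): hands the job in, once; it reports no verdict.
The state is a dict: "clock": time; "qpos": joint angles; "qd": joint speeds; "effort": joint torques, N m; "position": TCP position; "ee_rot": TCP orientation; "contact_force": force on the tool from outside, world axes, zero at the start; "moment": the same for the moment, N m; "width": finger opening in m.
Only numpy, scipy, OpenCV 4.12 (cv2) and the standard library are available. Lean on these libraries where they do the work, as an engineer would, in place of code of your own. Each camera call takes 0.05 s, during which the arm holds its last target.

TASK

On the grey specimen carrier an amber sample plate is held down by a hinged clamp frame, and a sliding safety tab stops that frame from lifting. Slide the tab outwards, away from the frame, until it comes up against its stop, without driving it hard into the stop; then lift the frame by its cross bar and swing it fully back to its open stop, let go, and leave it standing open so the plate is free. Do not force the frame up while the tab still catches it, and leave the jar, the basket and the cardboard tray where they are.

Things in the scene. Friction and masses are not known exactly. Their poses are not given: they have to be found in the camera images.
- carrier: grey painted block, 200 (x) by 260 (y) by 50 mm high, fixed to the bench; origin at the centre of its underside, x towards the clamp's hinge, y towards the side with the safety tab, z up. Its top is flat at z = 50 mm. The amber plate (62 x 62 x 6 mm, fixed in its nest) is centred at x = 30 mm, its top at z = 56 mm
- frame: aluminium clamp frame: two side arms 10 mm wide at y = +55 and -55 mm in the carrier's frame (61 to 69 mm above the bench when shut), joined in front by a round steel cross bar 12 mm thick, 124 mm long, parallel to y, and by a flat presser strip (16 mm wide, top at 67 mm) 70 mm behind the bar. Origin on the hinge axis midway between the arms. Weighs 0.15 to 0.25 kg with its hinge
- clamp_bar (a point): middle of the cross bar's axis; it lies 105 mm in front of the hinge and 21 mm above it when shut (86 mm above the bench). Free space for fingers: 100 mm between the arms, 36 mm from the bar's axis down to the block's top; the bar overhangs nothing taller
- clamp_hinge (a point): point on the hinge axis of the clamp frame, midway between the arms, 65 mm above the bench and 65 mm behind the carrier's centre; the axis is parallel to the carrier's y
- clamp (a joint): angle of the clamp frame (rad): 0 shut, growing as the bar rises and swings back over the hinge; its open stop is at 1.85. The hinge is stiff (about 0.25 N m), so the frame stays at whatever angle it is left. While the tab catches the +y arm it can rise only about 0.02
- tab: dark steel safety tab sliding along the carrier's y between two low rails (tops 68 mm above the bench): an upright grip 14 mm (x) by 12 mm (y), its top at 113 mm, on a slide 14 mm wide and 34 mm long, top at 79 mm. Origin on the grip's centre line at the height of the block's top. It slides towards +y (away from the frame) against about 3 N of friction and stays where it is left
- tab_grip (a point): middle of the tab's grip, 101 mm above the bench. Under the tab a steel tongue reaches over the clamp's +y arm. How the tongue sits on the grip differs each time by up to 10 mm either way, so the pose does not tell when the tab is home: from its start it travels 12 to 36 mm to a solid stop, where the resistance rises sharply, and only the last 2.5 mm clear the arm
- stop: steel block 16 x 6 x 19 mm fixed on the carrier between the rails, under the tab's slide, against which a hidden dog on the tongue comes to rest; origin at the centre of its underside. More than 25 N on it counts as damage, and so do more than 25 N between the frame and the tongue
- jar: closed glass jar with a white lid, 64 mm across and 85 mm high, standing; origin at the centre of its underside; to be left alone
- basket: blue plastic open basket 100 x 130 x 60 mm, empty; origin at the centre of its underside; to be left alone
- tray: brown cardboard open tray 70 x 90 x 40 mm, empty; origin at the centre of its underside; to be left alone

How it is judged:
On the way, in this order (a step that is already met when the one before it is completed fails the run):
1. the safety tab has been slid outwards (at least 10 mm from its start) with the clamp frame still down (distance of tab from where it was at the start of the episode above 0.01 m and value of joint clamp below 0.1 rad), for 0.1 s.
2. the clamp frame is lifted well clear of the tab (value of joint clamp above 0.4 rad), for 0.1 s.
At the end, for the whole second after the job is handed in: the clamp frame stands open at rest, at 1.72 rad or more (its stop is at 1.85), and the safety tab is left slid outwards by 10 mm or more from its start (value of joint clamp above 1.72 rad and velocity of joint clamp between -0.05 and 0.05 rad/s and distance of tab from where it was at the start of the episode above 0.01 m); the robot touches nothing.
It fails at once if the tab is driven against its stop with more than 25 N (contact force between tab and stop above 25 N).
It fails at once if the clamp frame is forced against the tab's tongue with more than 25 N (contact force between tab and frame above 25 N).
It fails at once if the jar is moved more than 15 mm or tipped (distance of jar from where it was at the start of the episode above 0.015 m or angle between jar's own z axis and vertical above 0.2 rad).
It fails at once if the basket is moved more than 15 mm or tipped (distance of basket from where it was at the start of the episode above 0.015 m or angle between basket's own z axis and vertical above 0.2 rad).
It fails at once if the tray is moved more than 15 mm or tipped (distance of tray from where it was at the start of the episode above 0.015 m or angle between tray's own z axis and vertical above 0.2 rad).
It also fails if it takes over 51 s, if anything falls off the work surface, if the arm or the gripper's body presses on something with over 40 N, if the wrist force passes 120 N, or if a joint passes its speed limit or range.

## Working session

There is one attempt and no reset: what is moved stays moved. The work goes in short steps, Python scripts to look and compute and a tool call to move; the robot and the scene stay as the last step left them, time stands still between calls to the robot, and variables do not carry over. Pictures are saved under pics/ and viewed, and the job is handed in when it is done.

Besides the shell and the picture viewer there is one more tool, called as name(argument=value, ...) on one line, values as JSON. drive_tool: Moves the arm, as the interface text tells. Its arguments: {"type":"object","properties":{"targets":{"type":"array"},"grip_force":{"type":"number"}},"required":["targets"]}

```bash
mkdir -p pics; python3 - <<'E'
from rig import *
import cv2
s=get_state()
for k,v in s.items(): print(k,v)
for n in("side","top","wrist"):
    c=calibration(n); print(n,c)
    cv2.imwrite(f"pics/{n}0.png",get_image(n)[:,:,::-1])
E
```

```text
clock 0.0
qpos [-1.25999366e+00  2.76624735e-01  1.50611417e+00 -2.02390018e-05
  1.36067304e+00 -1.20993978e-01]
qd [-0.00037356 -0.00133447  0.00045928 -0.00151909 -0.00073839 -0.00207774]
effort [ 2.20630704e-03 -4.16773975e+01 -2.45805842e+01  6.57841201e-05
  1.09090985e-02 -2.37840254e-05]
position [ 0.24047468 -0.52174098  0.23043029]
ee_rot [-9.04611868e-04  9.76783486e-01  2.14226966e-01 -9.60500105e-05]
contact_force [-0.58151554 -0.66495628 -0.59941838]
moment [0.07541874 0.04527628 0.02111936]
width 0.08559118461607812
side {'mtx': array([[434.82531673,   0.        , 315.7036265 ],
       [  0.        , 434.82531673, 200.36609973],
       [  0.        ,   0.        ,   1.        ]]), 'world_to_cam': array([[-0.9709093 , -0.23943631, -0.0023189 ,  0.49999743],
       [-0.14524179,  0.59659659, -0.78928913,  0.10395073],
       [ 0.19036793, -0.76599136, -0.61401734,  0.94015599],
       [ 0.        ,  0.        ,  0.        ,  1.        ]])}
top {'mtx': array([[488.89715896,   0.        , 326.7756839 ],
       [  0.        , 488.89715896, 195.18754058],
       [  0.        ,   0.        ,   1.        ]]), 'world_to_cam': array([[-0.00811841, -0.99995377,  0.00515287,  0.04917149],
       [-0.9846702 ,  0.00709623, -0.17428209,  0.53345536],
       [ 0.17423747, -0.00648877, -0.98468228,  1.26305442],
       [ 0.        ,  0.        ,  0.        ,  1.        ]])}
wrist {'mtx': array([[355.91493497,   0.        , 317.7269031 ],
       [  0.        , 355.91493497, 201.28844593],
       [  0.        ,   0.        ,   1.        ]]), 'hand_eye': array([[-1.53729610e-04, -9.59613241e-01, -2.81322597e-01,
         6.92210143e-02],
       [ 9.99999983e-01, -1.20192404e-04, -1.36467478e-04,
        -8.11708880e-04],
       [ 9.71431592e-05, -2.81322613e-01,  9.59613244e-01,
        -1.42450609e-01],
       [ 0.00000000e+00,  0.00000000e+00,  0.00000000e+00,
         1.00000000e+00]])}
```

View pics/top0.png

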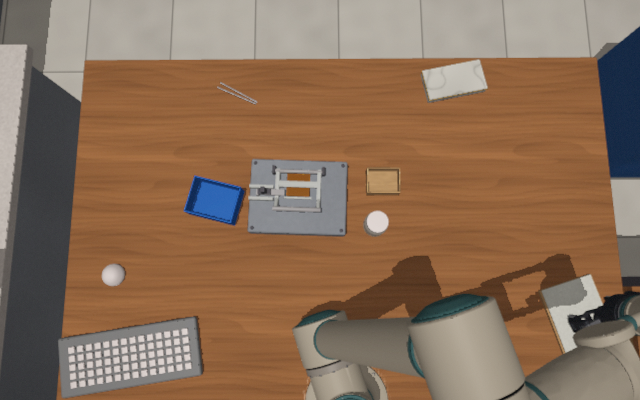

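View pics/side0.png

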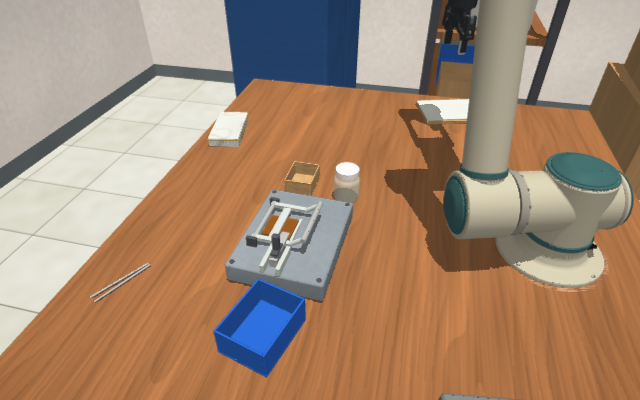

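```bash
python3 - <<'E'
import cv2
a=cv2.imread("pics/top0.png")[145:250,180:410]
cv2.imwrite("pics/topz.png",cv2.resize(a,None,fx=3.4,fy=3.4,interpolation=cv2.INTER_CUBIC))
a=cv2.imread("pics/side0.png")[155:305,215:375]
cv2.imwrite("pics/sidez.png",cv2.resize(a,None,fx=4,fy=4,interpolation=cv2.INTER_CUBIC))
E
```

```text
(no output)
```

View pics/topz.png

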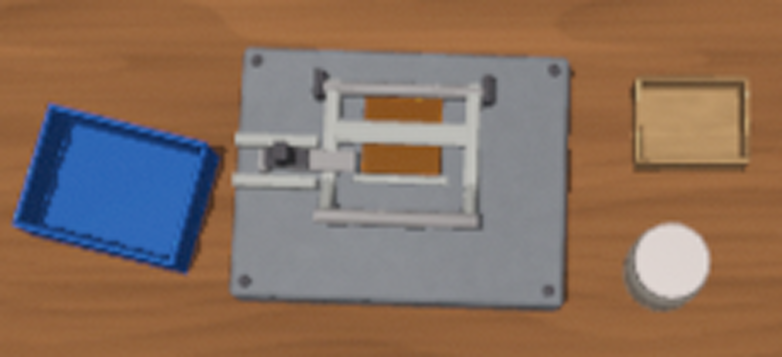

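View pics/sidez.png

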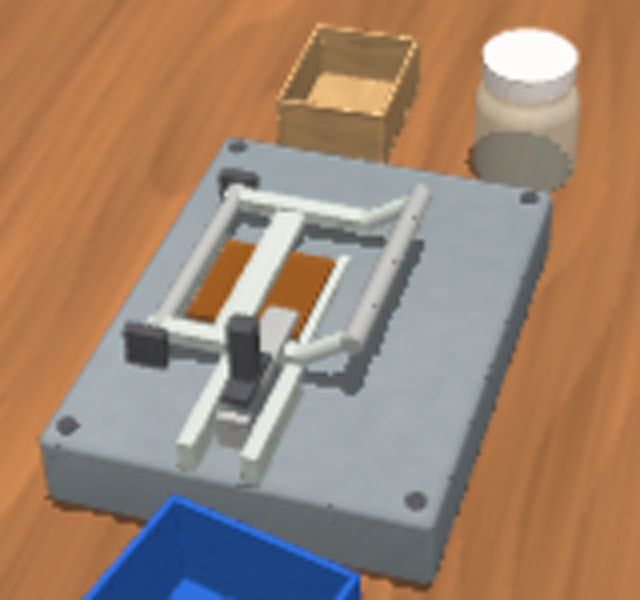

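```bash
cat > h.py <<'E'
import numpy as np,cv2
from rig import *
from scipy.spatial.transform import Rotation as R
def ray(n,uv,z,s=None):
    c=calibration(n); K=c["mtx"]
    if n=="wrist":
        q=s["ee_rot"]; T=np.eye(4); T[:3,:3]=R.from_quat([q[1],q[2],q[3],q[0]]).as_matrix(); T[:3,3]=s["position"]
        M=T@c["hand_eye"]
    else: M=np.linalg.inv(c["world_to_cam"])
    d=M[:3,:3]@np.linalg.solve(K,[uv[0],uv[1],1]); o=M[:3,3]
    return o+d*(z-o[2])/d[2]
E
python3 - <<'E'
from h import *
o=lambda u,v:((u+.5)/3.4-.5+180,(v+.5)/3.4-.5+145)
np.set_printoptions(precision=4,suppress=True)
C=[]
for nm,p,z in [("c1",(246,48),.05),("c2",(569,60),.05),("c3",(563,302),.05),("c4",(232,295),.05),("barL",(315,216),.086),("barR",(480,221),.086),("tab",(284,150),.113),("jar",(671,262),.085)]:
    print(nm,ray("top",o(*p),z))
o=lambda u,v:((u+.5)/4-.5+215,(v+.5)/4-.5+155)
for nm,p,z in [("c1 farright",(550,195),.05),("nearright",(437,525),.05),("nearleft",(42,440),.05),("farleft",(228,142),.05),("tab",(243,322),.113),("barL",(353,345),.086),("barR",(420,190),.086)]:
    print(nm,ray("side",o(*p),z))
E
```

```text
c1 [0.6348 0.2466 0.05  ]
c2 [ 0.6232 -0.0103  0.05  ]
c3 [ 0.4304 -0.0027  0.05  ]
c4 [0.4378 0.2538 0.05  ]
barL [0.4938 0.1864 0.086 ]
barR [0.489 0.061 0.086]
tab [0.5399 0.2073 0.113 ]
jar [ 0.4567 -0.0835  0.085 ]
c1 farright [0.428  0.0075 0.05  ]
nearright [0.4355 0.2595 0.05  ]
nearleft [0.6319 0.2528 0.05  ]
farleft [0.6213 0.0027 0.05  ]
tab [0.539  0.2148 0.113 ]
barL [0.4933 0.1901 0.086 ]
barR [0.4901 0.0652 0.086 ]
```

drive_tool(targets=[0,0,0,43,-37,0,0,0,0,0,43,-37,0,0,0,0,0,43,-37,0,0,0,0,0,43,-37,0,0,0,0,0,43,-37,0,0,0,0,0,43,-37,0,0,0,0,0,43,-37,0,0,0,0,0,43,-37,0,0,0,0,0,43,-37,0,0,0,0,0,43,-37,0,0,0,0,0,43,-37,0,0,0,0,0,43,-37,0,0], grip_force=30)

```text
clock: 1.65
position: [0.5239, 0.0988, 0.2311]
ee_rot: [0.0, 0.977, 0.214, -0.0]
contact_force: [0.1, 0.1, -0.6]
width: -0.0001
```

drive_tool(targets=[0,0,-10.5,0,0,0,0,0,0,-10.5,0,0,0,0,0,0,-10.5,0,0,0,0,0,0,-10.5,0,0,0,0,0,0,-10.5,0,0,0,0,0,0,-10.5,0,0,0,0,0,0,0,0,0,0,0])

```text
clock: 2.52
position: [0.5232, 0.0969, 0.231]
ee_rot: [-0.0, 0.722, 0.692, -0.0]
contact_force: [-0.0, 0.3, 0.1]
width: 0.0001
```

```bash
python3 - <<'E'
from h import *
s=get_state(); print(s["clock"],s["position"],s["ee_rot"],s["contact_force"],s["qpos"],s["width"])
cv2.imwrite("pics/w1.png",get_image("wrist")[:,:,::-1])
E
```

```text
2.525 [0.52324219 0.09692561 0.23101418] [-1.56572967e-04  7.21659005e-01  6.92248645e-01 -2.62726681e-04] [-0.03950481  0.33677956  0.06441137] [ 5.24492457e-02  2.11852962e-01  1.59424081e+00 -1.09323419e-04
  1.33610126e+00  9.40702312e-02] 6.897040196184384e-05
```

View pics/w1.png

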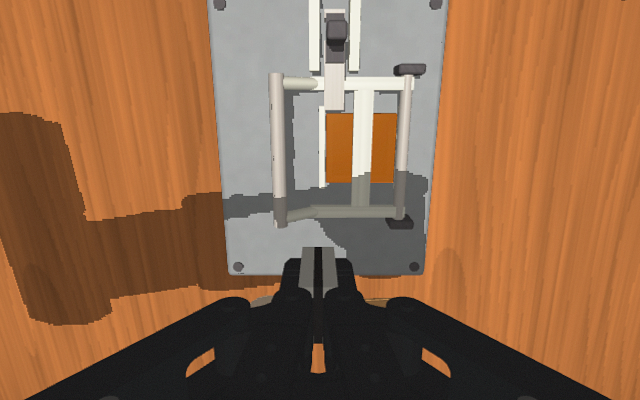

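```bash
python3 - <<'E'
from h import *
np.set_printoptions(precision=4,suppress=True)
s=get_state()
for nm,p,z in [("barL",(277,73),.088),("barR",(281,226),.088),("tabtopL",(327,31),.113),("tabtopR",(347,31),.113),("base of face",(337,47),.1),("amberTL",(327,112),.056),("amberBR",(393,183),.056),("edgeL",(228,270),.05),("edgeR",(424,270),.05),("edgeLt",(209,10),.05),("edgeRt",(449,10),.05)]:
    print(nm,ray("wrist",p,z,s))
I=cv2.imread("pics/w1.png")[0:120,270:420]
cv2.imwrite("pics/w1z.png",cv2.resize(I,None,fx=5,fy=5,interpolation=cv2.INTER_NEAREST))
E
```

```text
barL [0.4938 0.1868 0.088 ]
barR [0.488  0.0639 0.088 ]
tabtopL [0.5319 0.2102 0.113 ]
tabtopR [0.5452 0.2096 0.113 ]
base of face [0.539  0.2016 0.1   ]
amberTL [0.5313 0.1553 0.056 ]
amberBR [0.5894 0.0897 0.056 ]
edgeL [0.4266 0.0054 0.05  ]
edgeR [ 0.6232 -0.0028  0.05  ]
edgeLt [0.4378 0.2402 0.05  ]
edgeRt [0.634  0.2318 0.05  ]
```

View pics/w1z.png

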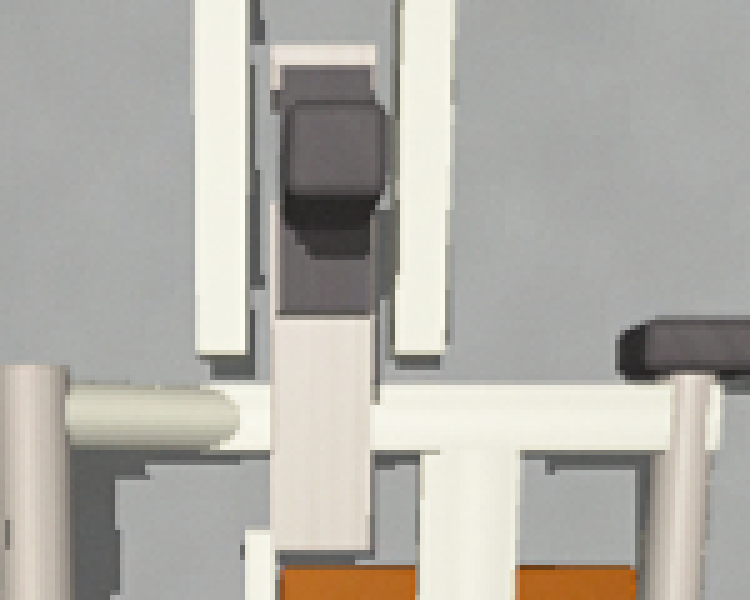

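drive_tool(targets=[0,0,0,43,5,0,0,0,0,0,42,5,0,0,0,0,0,0,0,40,0,0,0,0,0,0,40,0,0,0,0,0,0,40,0,0,0,0,0,0,18,0,0,0,0,0,0,0,0])

```text
clock: 3.45
position: [0.5355, 0.1812, 0.0916]
ee_rot: [-0.001, 0.722, 0.692, -0.002]
contact_force: [-0.2, 0.1, 0.5]
width: 0.0002
```

```bash
python3 - <<'E'
from h import *
s=get_state(); print(s["clock"],s["position"],s["ee_rot"],s["contact_force"])
cv2.imwrite("pics/w2.png",get_image("wrist")[:,:,::-1])
a=get_image("side")[:,:,::-1][155:305,215:375]
cv2.imwrite("pics/s2.png",cv2.resize(a,None,fx=4,fy=4,interpolation=cv2.INTER_CUBIC))
E
```

```text
3.45 [0.53553826 0.18117377 0.09163045] [-0.00101629  0.7216202   0.69228621 -0.00174795] [-0.23803383  0.12151857  0.4791606 ]
```

View pics/w2.png

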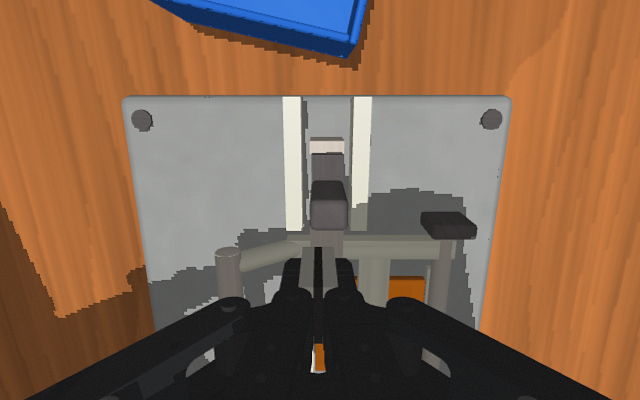

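View pics/s2.png

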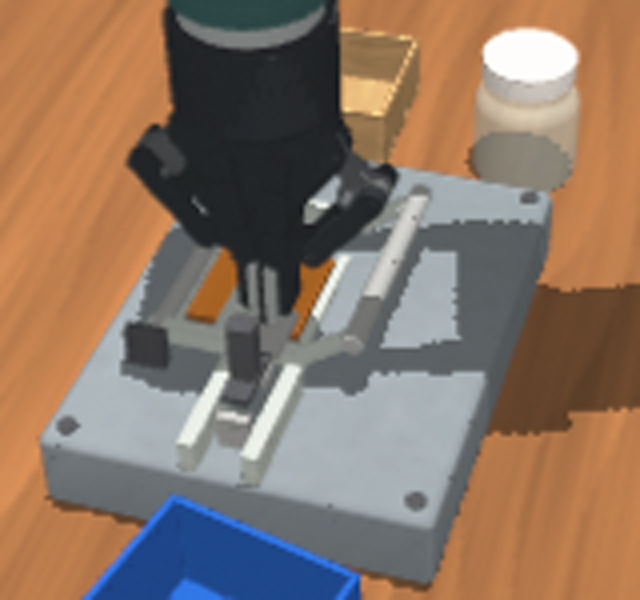

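drive_tool(targets=[0,0,0,2,2,0,0,0,0,0,2,0,0,0,0,0,0,2,0,0,0,0,0,0,2,0,0,0])

```text
clock: 4.05
position: [0.5392, 0.1896, 0.0935]
ee_rot: [0.0, 0.721, 0.693, 0.0]
contact_force: [-0.1, 0.5, -0.4]
width: 0.0003
```

drive_tool(targets=[0,0,0,2,0,0,0,0,0,0,2,0,0,0])

```text
clock: 4.3
position: [0.5393, 0.1935, 0.0932]
ee_rot: [0.0, 0.721, 0.693, -0.0]
contact_force: [0.2, 0.2, -0.7]
width: 0.0005
```

drive_tool(targets=[0,0,0,2,0,0,0,0,0,0,2,0,0,0])

```text
clock: 4.55
position: [0.5394, 0.1967, 0.0932]
ee_rot: [0.001, 0.721, 0.693, -0.001]
contact_force: [0.2, -3.1, 1.7]
width: 0.0001
```

drive_tool(targets=[0,0,0,1.5,0,0,0,0,0,0,1.5,0,0,0,0,0,0,1.5,0,0,0,0,0,0,1.5,0,0,0])

```text
clock: 5.05
position: [0.5396, 0.2034, 0.0932]
ee_rot: [0.0, 0.721, 0.693, -0.0]
contact_force: [0.9, -4.5, 0.1]
width: -0.0001
```

drive_tool(targets=[0,0,0,1,0,0,0,0,0,0,1,0,0,0])

```text
clock: 5.3
position: [0.5397, 0.2054, 0.0932]
ee_rot: [0.0, 0.721, 0.693, -0.0]
contact_force: [0.2, -2.9, -0.0]
width: 0.0
```

drive_tool(targets=[0,0,0,1,0,0,0])

```text
clock: 5.42
position: [0.5397, 0.2064, 0.0932]
ee_rot: [0.0, 0.721, 0.693, -0.0]
contact_force: [-0.3, -2.1, 0.8]
width: -0.0001
```

drive_tool(targets=[0,0,0,1,0,0,0])

```text
clock: 5.55
position: [0.5398, 0.2074, 0.0932]
ee_rot: [0.0, 0.721, 0.693, -0.0]
contact_force: [0.5, -3.1, -0.6]
width: 0.0
```

drive_tool(targets=[0,0,0,0.6,0,0,0])

```text
clock: 5.68
position: [0.5398, 0.208, 0.0932]
ee_rot: [0.0, 0.721, 0.693, -0.0]
contact_force: [-0.1, -3.9, -0.2]
width: 0.0001
```

drive_tool(targets=[0,0,0,0.6,0,0,0])

```text
clock: 5.8
position: [0.5398, 0.2086, 0.0932]
ee_rot: [0.0, 0.721, 0.693, -0.0]
contact_force: [-0.8, -3.9, -0.1]
width: 0.0
```

drive_tool(targets=[0,0,0,0.6,0,0,0])

```text
clock: 5.92
position: [0.5399, 0.2092, 0.0932]
ee_rot: [0.0, 0.721, 0.693, -0.0]
contact_force: [-0.4, -2.4, 0.0]
width: 0.0001
```

drive_tool(targets=[0,0,0,0.6,0,0,0])

```text
clock: 6.05
position: [0.5399, 0.2098, 0.0933]
ee_rot: [0.0, 0.721, 0.693, -0.0]
contact_force: [0.3, -3.1, -0.6]
width: -0.0003
```

drive_tool(targets=[0,0,0,0.6,0,0,0])

```text
clock: 6.18
position: [0.54, 0.2104, 0.0933]
ee_rot: [0.0, 0.721, 0.693, -0.0]
contact_force: [-0.4, -2.4, 0.7]
width: -0.0002
```

drive_tool(targets=[0,0,0,0.7,0,0,0])

```text
clock: 6.3
position: [0.54, 0.2111, 0.0932]
ee_rot: [0.0, 0.721, 0.693, -0.0]
contact_force: [-0.2, -2.7, -0.2]
width: -0.0
```

drive_tool(targets=[0,0,0,0.7,0,0,0])

```text
clock: 6.42
position: [0.54, 0.2118, 0.0932]
ee_rot: [0.0, 0.721, 0.693, -0.0]
contact_force: [0.7, -2.4, -0.0]
width: 0.0002
```

drive_tool(targets=[0,0,0,0.7,0,0,0])

```text
clock: 6.55
position: [0.54, 0.2125, 0.0932]
ee_rot: [0.0, 0.721, 0.693, -0.0]
contact_force: [-0.5, -2.5, -0.7]
width: 0.0003
```

drive_tool(targets=[0,0,0,0.7,0,0,0])

```text
clock: 6.68
position: [0.54, 0.2132, 0.0932]
ee_rot: [0.0, 0.721, 0.693, -0.0]
contact_force: [1.2, -3.0, -0.5]
width: 0.0
```

drive_tool(targets=[0,0,0,0.7,0,0,0])

```text
clock: 6.8
position: [0.5401, 0.2139, 0.0932]
ee_rot: [0.0, 0.721, 0.693, -0.0]
contact_force: [-0.3, -3.2, -0.7]
width: -0.0
```

drive_tool(targets=[0,0,0,0.7,0,0,0])

```text
clock: 6.92
position: [0.5401, 0.2146, 0.0933]
ee_rot: [0.0, 0.721, 0.693, -0.0]
contact_force: [-0.6, -3.8, 0.8]
width: -0.0004
```

drive_tool(targets=[0,0,0,0.7,0,0,0])

```text
clock: 7.05
position: [0.5401, 0.2153, 0.0933]
ee_rot: [0.0, 0.721, 0.693, -0.0]
contact_force: [-0.2, -2.7, -0.2]
width: -0.0001
```

drive_tool(targets=[0,0,0,0.7,0,0,0])

```text
clock: 7.18
position: [0.5402, 0.216, 0.0933]
ee_rot: [0.0, 0.721, 0.693, -0.0]
contact_force: [0.5, -2.2, -1.2]
width: -0.0002
```

drive_tool(targets=[0,0,0,0.7,0,0,0])

```text
clock: 7.3
position: [0.5402, 0.2167, 0.0933]
ee_rot: [0.0, 0.721, 0.693, -0.0]
contact_force: [1.0, -3.2, 0.1]
width: -0.0001
```

drive_tool(targets=[0,0,0,0.7,0,0,0])

```text
clock: 7.42
position: [0.5402, 0.2174, 0.0932]
ee_rot: [0.0, 0.721, 0.693, -0.0]
contact_force: [0.6, -3.0, -0.1]
width: 0.0002
```

drive_tool(targets=[0,0,0,0.7,0,0,0])

```text
clock: 7.55
position: [0.5403, 0.2181, 0.0933]
ee_rot: [0.0, 0.721, 0.693, -0.0]
contact_force: [0.7, -2.6, -1.1]
width: -0.0002
```

drive_tool(targets=[0,0,0,0.7,0,0,0])

```text
clock: 7.68
position: [0.5403, 0.2188, 0.0932]
ee_rot: [0.0, 0.721, 0.693, -0.0]
contact_force: [-0.1, -2.9, -1.1]
width: -0.0003
```

drive_tool(targets=[0,0,0,0.7,0,0,0])

```text
clock: 7.8
position: [0.5403, 0.2195, 0.0933]
ee_rot: [0.0, 0.721, 0.693, -0.0]
contact_force: [0.7, -3.4, -0.5]
width: -0.0004
```

drive_tool(targets=[0,0,0,0.7,0,0,0])

```text
clock: 7.92
position: [0.5403, 0.2202, 0.0933]
ee_rot: [0.0, 0.721, 0.693, -0.0]
contact_force: [0.7, -2.2, -1.1]
width: 0.0001
```

drive_tool(targets=[0,0,0,0.7,0,0,0])

```text
clock: 8.05
position: [0.5403, 0.2209, 0.0932]
ee_rot: [-0.0, 0.721, 0.693, -0.0]
contact_force: [-0.1, -2.8, -1.3]
width: -0.0001
```

drive_tool(targets=[0,0,0,0.7,0,0,0])

```text
clock: 8.18
position: [0.5404, 0.2216, 0.0933]
ee_rot: [0.0, 0.721, 0.693, -0.0]
contact_force: [0.2, -4.1, -1.3]
width: -0.0
```

drive_tool(targets=[0,0,0,0.7,0,0,0])

```text
clock: 8.3
position: [0.5404, 0.2223, 0.0932]
ee_rot: [0.0, 0.721, 0.693, -0.0]
contact_force: [0.6, -3.6, -1.3]
width: -0.0002
```

drive_tool(targets=[0,0,0,0.7,0,0,0])

```text
clock: 8.43
position: [0.5404, 0.2226, 0.0933]
ee_rot: [0.0, 0.721, 0.693, -0.0]
contact_force: [0.6, -5.3, -0.2]
width: 0.0003
```

drive_tool(targets=[0,0,0,0.3,0,0,0])

```text
clock: 8.55
position: [0.5404, 0.2226, 0.0933]
ee_rot: [0.0, 0.721, 0.693, -0.001]
contact_force: [-0.2, -6.3, -0.2]
width: -0.0
```

drive_tool(targets=[0,0,0,0.5,0,0,0])

```text
clock: 8.68
position: [0.5404, 0.2226, 0.0933]
ee_rot: [0.001, 0.721, 0.693, -0.001]
contact_force: [0.8, -6.3, 0.3]
width: 0.0002
```

drive_tool(targets=[0,0,0,0.7,0,0,0,0,0,0,0,0,0,0])

```text
clock: 8.93
position: [0.5404, 0.2227, 0.0933]
ee_rot: [0.001, 0.721, 0.693, -0.001]
contact_force: [-0.2, -7.4, 0.2]
width: 0.0001
```

drive_tool(targets=[0,0,0,-6,0,0,0,0,0,0,-8,0,0,0,0,0,0,0,0,-40,0,0,0,0,0,0,-40,0,0,0,0,-43,-22,0,0.4,0,0,0,-44,-23,0,0.4,0,0,0,0,0,0,0.4,0,0,0,0,0,0,0.4])

```text
clock: 9.93
position: [0.4923, 0.1257, 0.1738]
ee_rot: [0.0, 0.721, 0.693, 0.001]
contact_force: [0.5, 0.8, -0.5]
width: 0.0344
```

```bash
python3 - <<'E'
from h import *
s=get_state(); print(s["clock"],s["position"],s["ee_rot"],s["contact_force"],s["width"])
cv2.imwrite("pics/w3.png",get_image("wrist")[:,:,::-1])
a=get_image("side")[:,:,::-1][155:305,215:375]
cv2.imwrite("pics/s3.png",cv2.resize(a,None,fx=4,fy=4,interpolation=cv2.INTER_CUBIC))
E
```

```text
9.925 [0.49225238 0.12572485 0.17377002] [1.63662987e-04 7.21222697e-01 6.92702298e-01 1.14900537e-03] [ 0.49060895  0.7755991  -0.45780518] 0.03441613355005137
```

View pics/w3.png

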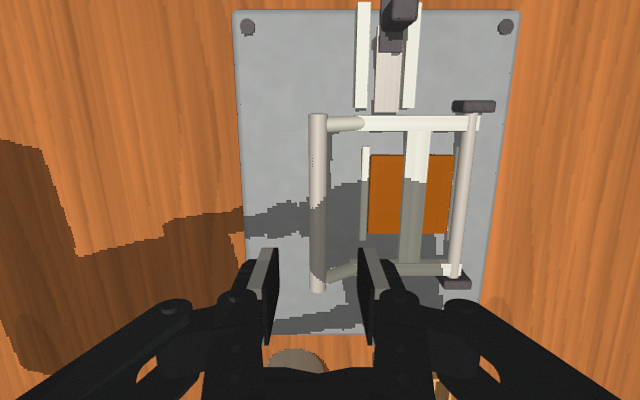

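View pics/s3.png

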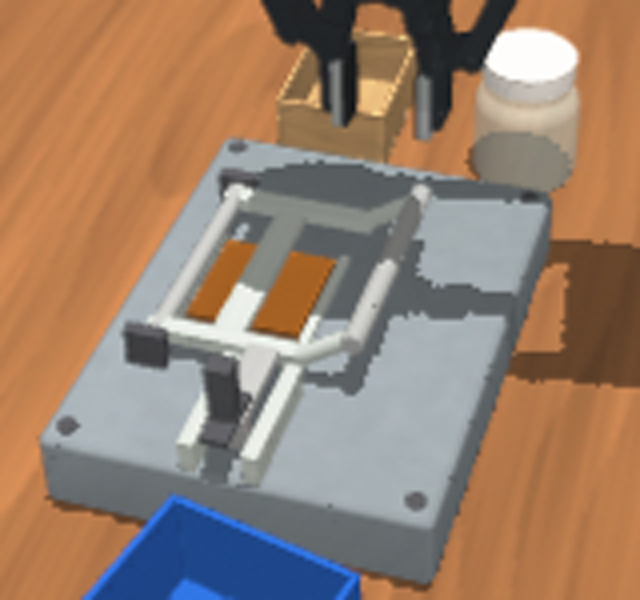

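drive_tool(targets=[0,0,0,0,0,40,0.4,0,0,0,0,0,40,0.4,0,0,0,0,0,26,0.4,0,0,0,0,0,0,0.4], grip_force=25)

```text
clock: 10.52
position: [0.4904, 0.1259, 0.0653]
ee_rot: [-0.002, 0.721, 0.693, -0.002]
contact_force: [0.7, -0.2, 1.2]
width: 0.0345
```

drive_tool(targets=[0,0,0,0,0,0,0,0,0,0,0,0,0,0,0,0,0,0,0,0,0,0,0,0,0,0,0,0], grip_force=25)

```text
clock: 11.02
position: [0.4923, 0.1258, 0.0682]
ee_rot: [0.0, 0.721, 0.693, 0.001]
contact_force: [-0.9, 1.8, 3.9]
width: 0.0111
```

drive_tool(targets=[0,0,0,0,0.5,-2,0,0,0,0,0,0.5,-2,0,0,0,0,0,0,0,0])

```text
clock: 11.4
position: [0.4929, 0.1258, 0.0712]
ee_rot: [-0.0, 0.721, 0.693, 0.0]
contact_force: [1.3, 5.4, -2.6]
width: 0.011
```

drive_tool(targets=[0,0,0,0,0.6,-2.5,0,0,0,0,0,0.6,-2.6,0])

```text
clock: 11.65
position: [0.4939, 0.1257, 0.076]
ee_rot: [-0.0, 0.721, 0.693, 0.0]
contact_force: [2.5, 4.9, -7.9]
width: 0.0109
```

drive_tool(targets=[0,0,0,0,3.0,-8.8,0,0,0,0,0,3.8,-8.6,0,0,0,0,0,4.5,-8.1,0,0,0,0,0,5.2,-7.8,0])

```text
clock: 12.15
position: [0.508, 0.1251, 0.1088]
ee_rot: [-0.002, 0.721, 0.693, -0.002]
contact_force: [-0.6, 5.4, -5.0]
width: 0.0108
```

```bash
python3 - <<'E'
from h import *
s=get_state(); print(s["clock"],s["position"],s["ee_rot"],s["contact_force"],s["moment"],s["width"])
a=get_image("side")[:,:,::-1][100:300,200:400]
cv2.imwrite("pics/s4.png",cv2.resize(a,None,fx=3,fy=3,interpolation=cv2.INTER_CUBIC))
E
```

```text
12.15 [0.50804061 0.12511309 0.10877934] [-0.0021911   0.72111606  0.69280892 -0.00161938] [-0.6220496   5.35894383 -5.01064554] [ 0.82659818  0.34392731 -0.06183401] 0.010844294664713936
```

View pics/s4.png

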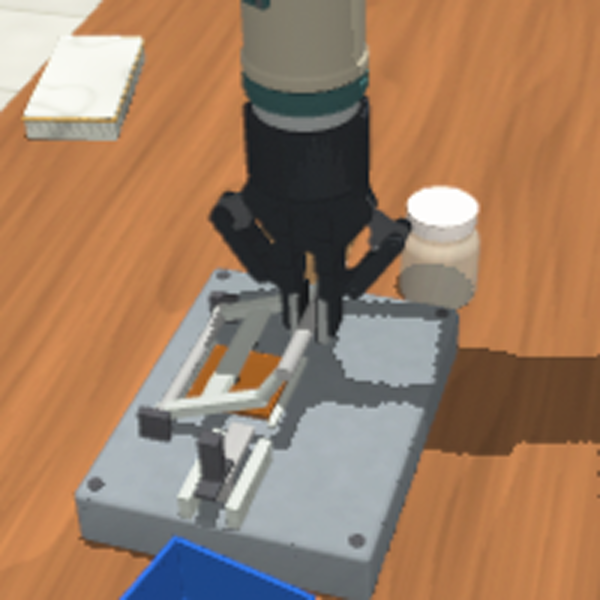

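The frame is rising with the bar between the fingers, and the tab is clear. I'll continue along the arc.

drive_tool(targets=[0,0,0,0,5.8,-7.3,0,0,0,0,0,6.5,-6.7,0,0,0,0,0,7.0,-6.2,0,0,0,0,0,7.6,-5.5,0,0,0,0,0,8.0,-4.8,0])

```text
clock: 12.82
position: [0.5369, 0.1239, 0.1398]
ee_rot: [-0.006, 0.721, 0.693, -0.006]
contact_force: [-14.2, 5.2, 12.7]
width: 0.0108
```

drive_tool(targets=[0,0,0,0,8.4,-4.2,0,0,0,0,0,8.7,-3.3,0,0,0,0,0,8.9,-2.7,0,0,0,0,0,9.2,-1.8,0])

```text
clock: 13.32
position: [0.5775, 0.1222, 0.1543]
ee_rot: [-0.002, 0.721, 0.693, -0.002]
contact_force: [-7.8, 4.0, 13.5]
width: 0.0109
```

drive_tool(targets=[0,0,0,0,9.3,-2,0,0,0,0,0,9.3,-1,0,0,0,0,0,9.4,0,0,0,0,0,0,9.2,1.0,0])

```text
clock: 13.82
position: [0.6153, 0.1206, 0.1547]
ee_rot: [-0.002, 0.721, 0.693, -0.002]
contact_force: [-4.0, 3.0, 5.5]
width: 0.0112
```

```bash
python3 - <<'E'
from h import *
s=get_state(); print(s["clock"],s["position"],s["ee_rot"],s["contact_force"],s["moment"],s["width"])
a=get_image("side")[:,:,::-1][100:300,200:400]
cv2.imwrite("pics/s5.png",cv2.resize(a,None,fx=3,fy=3,interpolation=cv2.INTER_CUBIC))
E
```

```text
13.825 [0.6153465  0.12060142 0.15467729] [-0.0016854   0.72087784  0.69305823 -0.00160844] [-3.96451961  3.01724769  5.53649045] [ 0.44546722  0.8015346  -0.03463608] 0.011172265288316377
```

View pics/s5.png

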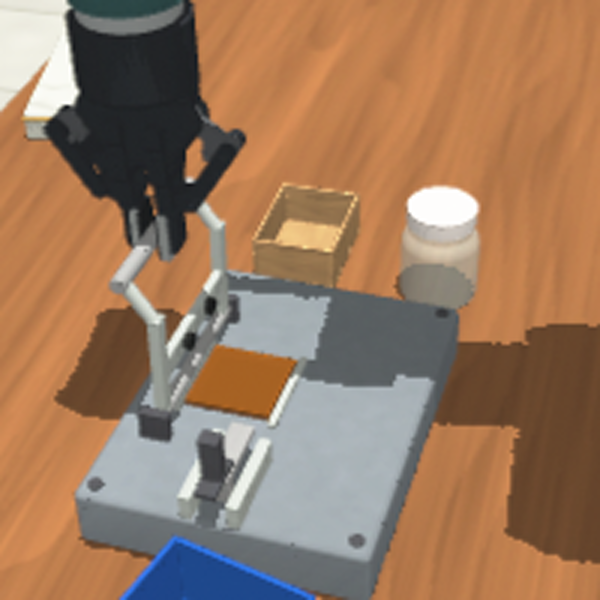

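drive_tool(targets=[0,0,0,0,8,2,0,0,0,0,0,8,2.5,0,0,0,0,0,6,2,0])

```text
clock: 14.25
position: [0.6393, 0.1195, 0.1474]
ee_rot: [-0.0, 0.721, 0.693, -0.0]
contact_force: [-3.6, 3.0, 1.6]
width: 0.0107
```

drive_tool(targets=[0,0,0,0,3,1.3,0,0,0,0,0,3,1.3,0])

```text
clock: 14.5
position: [0.6455, 0.1192, 0.1449]
ee_rot: [-0.0, 0.721, 0.693, -0.0]
contact_force: [-3.1, 3.7, 1.3]
width: 0.0107
```

drive_tool(targets=[0,0,0,0,1.5,0.7,0])

```text
clock: 14.62
position: [0.6463, 0.1192, 0.1445]
ee_rot: [-0.001, 0.721, 0.693, -0.001]
contact_force: [-7.3, 3.9, 6.8]
width: 0.0109
```

drive_tool(targets=[0,0,0,0,-1,0,0.4,0,0,0,0,0,0,0.4,0,0,0,0,0,0,0.4,0,0,0,0,0,0,0.4,0,0,0,0,0,-20,0.4,0,0,0,0,0,-40,0.4,0,0,0,0,0,-40,0.4,0,0,0,0,0,0,0.4,0,0,0,0,0,0,0.4])

```text
clock: 15.75
position: [0.6455, 0.1191, 0.2437]
ee_rot: [-0.0, 0.721, 0.693, -0.0]
contact_force: [0.3, 0.1, -0.7]
width: 0.034
```

```bash
python3 - <<'E'
from h import *
s=get_state(); print(s["clock"],s["position"],s["contact_force"],s["qd"],s["width"])
a=get_image("side")[:,:,::-1][100:300,200:400]
cv2.imwrite("pics/s6.png",cv2.resize(a,None,fx=3,fy=3,interpolation=cv2.INTER_CUBIC))
cv2.imwrite("pics/t6.png",get_image("top")[:,:,::-1])
cv2.imwrite("pics/w6.png",get_image("wrist")[:,:,::-1])
E
```

```text
15.75 [0.64550387 0.11911692 0.24373116] [ 0.32651072  0.13612735 -0.66101368] [-0.00049739  0.0158674   0.02500903  0.00162737  0.00080818  0.00133816] 0.03404495955886673
```

View pics/s6.png

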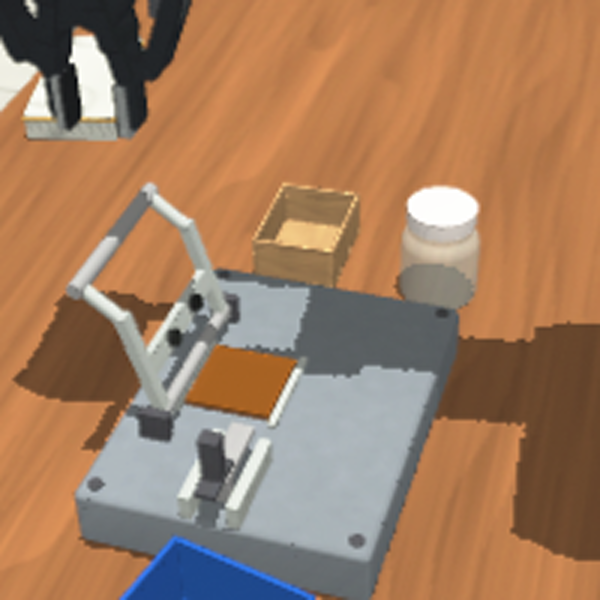

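View pics/w6.png

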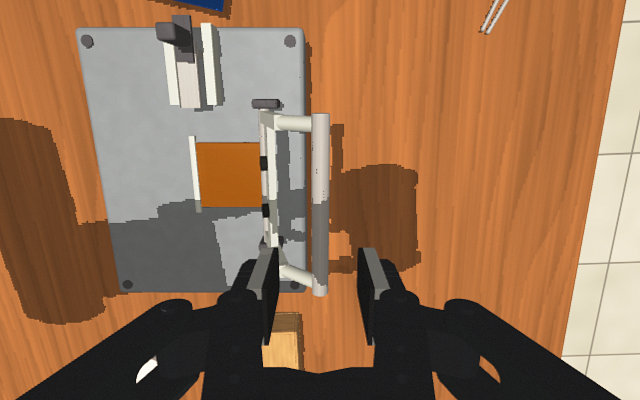

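```bash
python3 - <<'E'
from h import *
s=get_state()
print(ray("wrist",(320,118),.16,s),ray("wrist",(320,290),.16,s))
f=lambda u,v:(u/3+200,v/3+100)
for z in(.155,.16,.165):print(z,ray("side",f(75,287),z),ray("side",f(150,190),z))
E
```

```text
[0.64620828 0.17778025 0.16      ] [0.64169644 0.05865979 0.16      ]
0.155 [0.65115098 0.17421096 0.155     ] [0.6448223  0.05575321 0.155     ]
0.16 [0.64789094 0.18018195 0.16      ] [0.64162486 0.06289594 0.16      ]
0.165 [0.6446309  0.18615294 0.165     ] [0.63842742 0.07003866 0.165     ]
```

```bash
python3 -c "
from rig import *
print(sign_off())"
```

```text
the job is handed in; nothing more can be done
None
```

I slid the tab out to its stop, swung the clamp frame back to its open stop, let go, and handed the job in at about 16 s of the 51 s allowed. I got no verdict back.

- **Tab:** It travelled about 27 mm, pushed with the shut fingers against about 3 N of friction. At the stop it no longer moved, and the highest wrist reading was 7.4 N, against the 25 N limit. In the wrist picture the tongue was clear of the arm before I lifted.
- **Frame:** The first 8 mm of lift went freely, with no sign of the tongue catching. Sideways and vertical forces reached about 14 N each mid-swing, because my path ran slightly off the bar's true arc. Resistance rose at the open stop.
- **Final checks:** The bar's position in both the wrist and side views puts the frame at about 1.83 rad, where 1.72 is needed. The tab was still out, and the contact force on the empty gripper, 100 mm above the bar, was near zero. The jar and tray look unmoved in the side view. The basket is only partly in that view, and I took a last top view but did not look at it. I never went near any of the three.

No check failed or disagreed.

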